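# Clear the culture-lab bench: bottles, objective and rotor spacers to their places

## Task

Clear the bench after the run: stand both white media bottles, the tall one and the squat one, upright in the red basket, stand the microscope objective upright in the black box with the grey liner, and stack the two aluminium hat-shaped rotor spacers brim to brim in the middle of the steel tray. The spacer that stands on its narrow crown goes into the tray first, the way up it is now, and the one that stands on its brim goes on top of it, also the way up it is now, brim centred on brim. Leave the tube rack and the stack of dishes standing where they are.

Things in the scene. Friction and masses are not known exactly. Their poses are not given: they have to be found in the camera images.
- spacer_crown_down_mid (a point): Aluminium hat-shaped spacer (a round crown with a wider round brim, 40 mm high in all, about 130 g) standing upside down on its crown: the brim, 60 mm in diameter and 8 mm thick, is on top (32 to 40 mm above its foot) and shows a wide dark bore, 28 mm; the crown below is 38 mm in diameter. This point is on its axis, half-way up: 20 mm above its foot. Its z axis points up at the start.
- spacer_crown_up_mid (a point): The same hat-shaped aluminium spacer the other way up, standing on its brim: the brim, 60 mm in diameter and 8 mm thick, lies at the bottom and the crown, 38 mm in diameter, rises from 8 to 40 mm above its foot, with a dark bore of 22 mm in its top. This point is on its axis, half-way up: 20 mm above its foot. Its z axis points up at the start.
- bottle_tall_mid (a point): Tall white plastic media bottle with a narrower blue screw cap, 92 mm high in all, about 120 g: round body 44 mm in diameter up to 66 mm above its foot, cap 30 mm in diameter from 74 to 92 mm. Closed and rigid. This point is on its axis, half-way up: 46 mm above its foot. Its z axis points up at the start.
- bottle_squat_mid (a point): Squat white plastic media bottle with a broad blue screw cap, 58 mm high in all, about 110 g: round body 54 mm in diameter up to 36 mm above its foot, cap 44 mm in diameter from 44 to 58 mm. Closed and rigid. This point is on its axis, half-way up: 29 mm above its foot. Its z axis points up at the start.
- objective_mid (a point): Microscope objective, a small steel barrel with black bands standing on its flat end, nose up, 46 mm high, about 120 g: 28 mm in diameter up to 30 mm above its foot, then tapering to 14 mm at the top. This point is on its axis, half-way up: 23 mm above its foot. Its z axis points up at the start.
- basket: Red plastic basket with white slots in its sides, open on top, fixed to the bench: 120 mm (its x) by 150 mm (its y) outside, 32 mm high, walls and floor 4 mm thick. Both bottles go here side by side along its y. Origin: centre of its underside, on the bench; z up.
- tray: Square shallow stainless-steel tray, fixed to the bench: 140 by 140 mm outside, 12 mm high, walls and floor 4 mm thick. The spacers are stacked in its middle. Origin: centre of its underside, on the bench; z up, x and y along its sides.
- lens_box: Small square black open box with a thin grey liner, fixed to the bench: 90 by 90 mm outside, 18 mm high, walls and floor 4 mm thick. The objective goes here. Origin: centre of its underside, on the bench; z up, x and y along its sides.
- tube_rack: Bystander, loose: grey tube rack, 44 mm (its x) by 84 mm (its y), with eight orange-capped tubes, 60 mm high in all. Leave it alone. Origin: centre of its underside; z up.
- dishes: Bystander, loose: stack of three small round culture dishes with white lids, 60 mm in diameter, 39 mm high in all. Leave it alone. Origin: centre of its underside; z up.

How it is judged:
At the end, for the whole second after the job is handed in: Spacers in the tray brim to brim: lower one on its crown within 20 mm of the tray centre, axes within 8 mm. Both bottles stand on the basket floor, objective on the box floor, inside the walls. All five upright within 0.12 rad, released, at rest (horizontal distance between spacer_crown_down_mid and tray below 0.02 m and z of spacer_crown_down_mid in the frame of tray between 0.018 and 0.03 m and horizontal distance between spacer_crown_up_mid and spacer_crown_down_mid below 0.008 m and z of spacer_crown_up_mid in the frame of spacer_crown_down_mid between 0.035 and 0.045 m and x of bottle_tall_mid in the frame of basket between -0.042 and 0.042 m and y of bottle_tall_mid in the frame of basket between -0.057 and 0.057 m and z of bottle_tall_mid in the frame of basket between 0.044 and 0.056 m and x of bottle_squat_mid in the frame of basket between -0.042 and 0.042 m and y of bottle_squat_mid in the frame of basket between -0.057 and 0.057 m and z of bottle_squat_mid in the frame of basket between 0.027 and 0.039 m and x of objective_mid in the frame of lens_box between -0.033 and 0.033 m and y of objective_mid in the frame of lens_box between -0.033 and 0.033 m and z of objective_mid in the frame of lens_box between 0.021 and 0.033 m and angle between each of spacer_crown_down_mid, spacer_crown_up_mid, bottle_tall_mid, bottle_squat_mid, objective_mid's own z axis and vertical below 0.12 rad and linear speed of each of spacer_crown_down, spacer_crown_up, bottle_tall, bottle_squat, objective below 0.02 m/s); the robot touches nothing.
It fails at once if the tube rack or the stack of dishes is shifted by more than 30 mm or tipped (distance of any of tube_rack, dishes from where it was at the start of the episode above 0.03 m or angle between any of tube_rack, dishes's own z axis and vertical above 0.4 rad).
It also fails if it takes over 125 s, if anything falls off the work surface, if the arm or the gripper's body presses on something with over 40 N, if the wrist force passes 120 N, or if a joint passes its speed limit or range.

## Robot

A 6-joint arm with a two-finger parallel gripper is mounted at the origin on the work surface. World frame = base frame: x ahead of the robot, y to its left, z up, the work surface at z = 0. Lengths are in m, angles in rad, forces in N, time in s.
With the tool pointing down it reaches from about 0.35 to 0.875 m from the base axis. Payload 15.5 kg.
Tool frame: the origin (TCP) lies on the centre line of the jaws, within the pads' length; the fingertips stand 14 mm ahead of it and the grasp point (between the pads) lies 5 mm behind it; z points along the fingers, y is the line along which they close (so a half turn about z gives the same grasp; the last joint's range is limited). The gripper opens to 85 mm and grips with 20 to 120 N. Pads are 22 mm wide; open, the fingers measure 114 mm over their backs; the gripper's body (76 mm by 85 mm) begins 54 mm behind the grasp point. The pads swing forward as they close: fully open they stand 13 mm farther back than shut.
Start: joints at [1.244, 0.494, 1.345, -0, 1.302, -0.096], TCP at [0.143, 0.608, 0.245] pointing down, gripper open.
Joint ranges: [-2.91, 2.91], [-0.82, 2.16], [0.22, 2.67], [-1.22, 4.37], [0.12, 2.79], [-3.08, 3.08]. Speed limits (rad/s): [1.89, 1.89, 2.57, 3.01, 3.01, 3.01].

## Interface

Orientations are given as a unit quaternion [w, x, y, z].
In Python, from bench import arm gives the robot as it stands.
- The arm moves only by the tool step_arm, never from a script. Its arguments are lists of equal length, an entry for each row: "delta_rot": the turn, a rotation vector about the tool's x, y, z scaled (see below), a list of three; "delta_pos": the shift along the tool's x, y, z scaled (see below), a list of three; "gripper": the gripper's target within -1 to 1 (shut at 1, half-way at 0, fully open at -1). In form: {"delta_rot": [[wx, wy, wz], ...], "delta_pos": [[x, y, z], ...], "gripper": [gripper, ...]}. A call has 1 to 8 rows; each row shifts and turns the commanded pose from where the row before left it, along the tool's axes as they then stand; what a row does not reach is not made up. The controller multiplies each number of a shift by 0.02 m and each number of a turn by 0.12 rad. A row lasts 1/12 s, in which the tool goes at most 41.7 mm and 7.16 degrees, less where a joint would pass 70% of its speed; a pose out of reach is approached as far as the arm can. A call with a number of a shift or a turn outside -1 to 1 is refused whole. A call with a gripper value outside its range is refused whole. The fingers move at their own pace and stop on an object; "force" is the grip in N (left out, the last holds). Time passes only in rows, so rows that do not move let the fingers close. It gives the time, the measured TCP pose, the force, the opening and the grip force at its end, in the units of the state.
- arm.sense(): the state, without advancing time (a new reading comes with each control period).
- arm.read_camera(name): name is "side" or "top" or "wrist"; returns (picture, depth): 384x512x3 uint8, blue, green, red; 384x512 float32, m along the optical axis (not along the pixel's ray), 0 where there is no reading.
- arm.calibration(name): a dict with "fx", "fy", "cx", "cy" (pixels), "R" (3x3) and "t" (3): a world point X has camera coordinates R X + t; the wrist camera has in their place "hand_eye" (4x4, takes a point from camera to tool coordinates, whose origin is the TCP and whose axes are the flange's). Camera axes: x right, y down, z forward; pixel columns grow to the right and rows downward; lengths in m; the calibration is good to about 2 mm. A picture is of the moment at which its call begins: read the wrist's pose just before it. calibration takes no time and is no camera call.
- arm.finish_job(): hands the job in; it is judged then, once.
The state is a dict: "clock": time; "joint_positions": joint angles; "joint_vel": joint speeds; "effort": joint torques, N m; "tcp_pos": TCP position; "orientation": TCP orientation; "contact_force": force on the tool from outside, world axes, zero at the start; "wrist_torque": the same for the moment, N m; "finger_gap": opening from 0.0 (shut) to 1.0 (fully open); "grip_force": force on a finger pad.
Only numpy, scipy, OpenCV 4.12 (cv2) and the standard library are available. Lean on these libraries where they do the work, as an engineer would, in place of code of your own. Each camera call takes 0.05 s, during which the arm holds its last target. There are 200 camera calls.

## Working session

There is one attempt and no reset: what is moved stays moved. The work goes in short steps, Python scripts to look and compute and a tool call to move; the robot and the scene stay as the last step left them, time stands still between calls to the robot, and variables do not carry over. Pictures are saved under pics/ and viewed, at most 14 in all, crops included, and the job is handed in when it is done.

Besides the shell and the picture viewer there is one more tool, called as a command line: name --argument value ..., lists and objects as JSON in quotes. step_arm: Moves the arm, as the interface text tells. Its arguments: {"type":"object","properties":{"delta_rot":{"type":"array"},"delta_pos":{"type":"array"},"gripper":{"type":"array"},"force":{"type":"number"}},"required":["delta_rot","delta_pos","gripper"]}

```bash
mkdir -p pics; ls; cat > h.py <<'E'
import numpy as np, cv2
from bench import arm
E
python3 - <<'E'
from h import *
s=arm.sense(); print(s)
for n in("top","side"):
    p,d=arm.read_camera(n); cv2.imwrite(f"pics/{n}0.png",p); np.save(f"{n}0.npy",d)
    c=arm.calibration(n); print(n,c)
print(arm.calibration("wrist"))
E
```

```text
pics
{'clock': 0.0, 'joint_positions': array([ 1.24449979e+00,  4.94166391e-01,  1.34613992e+00,  1.86026788e-05,
        1.30248460e+00, -9.54891176e-02]), 'joint_vel': array([-0.00136643,  0.00031008, -0.00048642,  0.0005009 ,  0.0005289 ,
       -0.00063788]), 'effort': array([-4.71177691e-05, -8.82157803e+01, -3.83870566e+01, -5.74489900e-05,
        9.89872118e-03, -1.07535220e-05]), 'tcp_pos': array([0.1428518 , 0.60810454, 0.2447077 ]), 'orientation': array([-1.34185244e-04,  1.15150157e-01,  9.93347916e-01, -5.83974889e-04]), 'contact_force': array([0.29427357, 0.13486016, 0.00406725]), 'wrist_torque': array([ 0.01663133, -0.02576022, -0.00441034]), 'grip_force': 0.0, 'finger_gap': 0.9986490146026251}
top {'fx': 436.05856041457673, 'fy': 436.05856041457673, 'cx': 260.4741947565401, 'cy': 198.85657105307024, 'R': array([[-1.58106333e-04, -9.99992182e-01,  3.95119236e-03],
       [-9.89094091e-01, -4.25570344e-04, -1.47284415e-01],
       [ 1.47284945e-01, -3.93138762e-03, -9.89086290e-01]]), 't': array([0.00312482, 0.51112606, 1.27236296])}
side {'fx': 417.77829331085974, 'fy': 417.77829331085974, 'cx': 255.34359362442189, 'cy': 192.04174657318194, 'R': array([[ 0.67812413, -0.73488767,  0.00936901],
       [-0.43895702, -0.41521003, -0.79681702],
       [ 0.58946111,  0.53622826, -0.60414804]]), 't': array([-0.36133406,  0.26019724,  0.70702071])}
{'fx': 289.2638508825719, 'fy': 289.2638508825719, 'cx': 256.94326170163185, 'cy': 189.9619656246729, 'hand_eye': array([[-6.23808604e-05, -9.65049574e-01, -2.62067387e-01,
         6.48606882e-02],
       [ 9.99999235e-01, -3.83864268e-04,  1.17552680e-03,
        -1.36938622e-03],
       [-1.23503994e-03, -2.62067113e-01,  9.65048860e-01,
        -1.27748365e-01],
       [ 0.00000000e+00,  0.00000000e+00,  0.00000000e+00,
         1.00000000e+00]])}
```

View pics/top0.png

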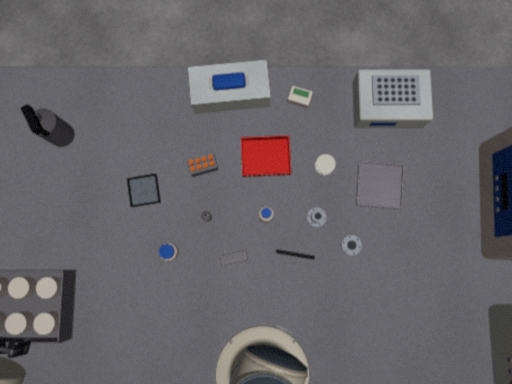

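View pics/side0.png

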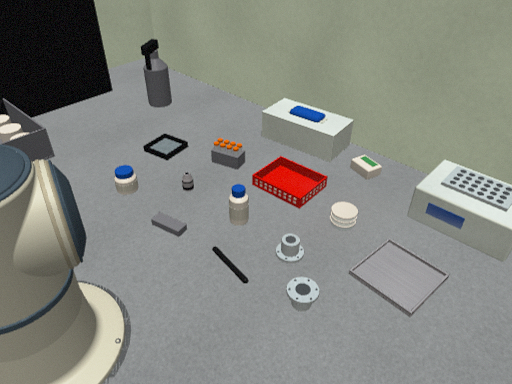

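The top view shows: tall bottle cap (266,214), squat cap (168,252), objective (206,216), lens box (144,190), rack (203,165), basket (266,157), dishes (325,164), crown-up spacer (317,217), crown-down spacer (352,245) and tray (380,186). The side view confirms which spacer is which: crown-up at (290,247), crown-down at (303,290).

```bash
cat >> h.py <<'E'
def wrist_cal():
    s=arm.sense(); w,x,y,z=s["orientation"]
    from scipy.spatial.transform import Rotation as Ro
    T=np.eye(4); T[:3,:3]=Ro.from_quat([x,y,z,w]).as_matrix(); T[:3,3]=s["tcp_pos"]
    c=arm.calibration("wrist"); M=np.linalg.inv(T@c["hand_eye"]); c["R"],c["t"]=M[:3,:3],M[:3,3]; return c
def cloud(c,d):
    v,u=np.indices(d.shape); P=np.stack([(u-c["cx"])/c["fx"]*d,(v-c["cy"])/c["fy"]*d,d],-1)
    return (P-c["t"])@c["R"]
def ray(c,u,v,z):
    r=c["R"].T@np.array([(u-c["cx"])/c["fx"],(v-c["cy"])/c["fy"],1]); o=-c["R"].T@c["t"]
    return o+r*(z-o[2])/r[2]
E
python3 - <<'E'
from h import *
c=arm.calibration("top"); d=np.load("top0.npy"); W=cloud(c,d)
im=cv2.imread("pics/top0.png")
reg=W[250:265,200:240,2]; print("bench z",np.median(reg), np.std(reg))
roi=dict(tall=(255,205,278,224),squat=(156,240,180,264),obj=(198,208,214,224),box=(122,168,164,210),rack=(184,148,220,178),basket=(236,130,296,182),dishes=(312,150,340,178),cup=(303,204,330,231),cdn=(338,232,366,258),tray=(352,156,408,214))
for n,(a,b,e,f) in roi.items():
    w=W[b:f,a:e]; m=(w[...,2]>.007)&(d[b:f,a:e]>0); q=w[m]; zt=np.percentile(q[:,2],97)
    top=q[q[:,2]>zt-.006]; mr=cv2.minAreaRect((q[:,:2]*1000).astype(np.float32))
    tr=cv2.minAreaRect((top[:,:2]*1000).astype(np.float32))
    print(n,"ztop%.3f"%zt,"all",np.round(mr[0]),np.round(mr[1]),round(mr[2],1),"top",np.round(tr[0]),np.round(tr[1]),round(tr[2],1),len(top))
    
hsv=cv2.cvtColor(im,cv2.COLOR_BGR2HSV)
def cen(m,r):
    a,b,e,f=r; k=np.zeros_like(m);k[b:f,a:e]=m[b:f,a:e]; M=cv2.moments(k,True); return M["m10"]/M["m00"],M["m01"]/M["m00"]
blue=cv2.inRange(hsv,(100,120,60),(130,255,255))
for n,z in(("tall",.092),("squat",.058)): u=cen(blue,roi[n]); print(n,u,ray(c,*u,z))
red=cv2.inRange(hsv,(0,150,80),(8,255,255))|cv2.inRange(hsv,(172,150,80),(180,255,255))
a,b,e,f=roi["basket"]; pts=np.argwhere(red[b:f,a:e])[:,::-1]+[a,b]
r=cv2.minAreaRect(np.array([ray(c,u,v,.032)[:2]*1000 for u,v in pts],np.float32)); print("basket",r)
big=cv2.resize(im[120:270,120:420],(800,400),interpolation=cv2.INTER_CUBIC); cv2.imwrite("pics/top0c.png",big)
E
```

```text
bench z 0.0026321552202599593 0.0769855622852969
tall ztop0.095 all [470. -14.] [54. 45.] 3.1 top [465. -12.] [28. 27.] 24.7 75
squat ztop0.062 all [353. 284.] [52. 67.] 22.9 top [355. 277.] [42. 40.] 89.5 145
obj ztop0.050 all [463. 167.] [25. 26.] 44.1 top [461. 167.] [12. 12.] 5.3 21
box ztop0.022 all [558. 372.] [123. 103.] 9.9 top [544. 363.] [90. 91.] 10.2 132
rack ztop0.064 all [628. 185.] [ 89. 106.] 0.0 top [619. 181.] [34. 74.] 16.7 130
basket ztop0.036 all [650. -16.] [162. 187.] 2.3 top [649. -12.] [121. 149.] 2.5 197
dishes ztop0.044 all [ 622. -199.] [58. 69.] 16.8 top [ 621. -193.] [57. 57.] 28.5 221
cup ztop0.044 all [ 459. -162.] [57. 83.] 24.1 top [ 461. -167.] [33. 33.] 87.3 93
cdn ztop0.046 all [ 374. -272.] [59. 75.] 5.1 top [ 375. -264.] [56. 57.] 25.5 200
tray ztop0.017 all [ 553. -359.] [154. 162.] 85.6 top [ 561. -365.] [141. 141.] 85.0 190
tall (265.95384615384614, 212.41538461538462) [ 0.46378015 -0.01228951  0.092     ]
squat (165.82716049382717, 250.820987654321) [0.35544412 0.27814193 0.058     ]
basket ((646.8683471679688, -12.167198181152344), (121.24385070800781, 147.5830535888672), 2.528531551361084)
```

View pics/top0c.png

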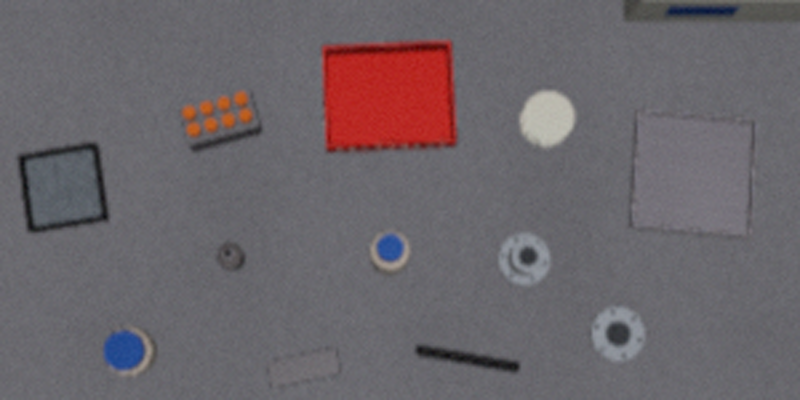

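The crop confirms the layout: basket nearly square to the base axes, box turned about +10°, tray about -5°. Before moving, I'll check the height of the grey unit near the start pose.

```bash
python3 - <<'E'
from h import *
c=arm.calibration("top"); d=np.load("top0.npy"); W=cloud(c,d)
for u,v in((18,288),(45,288),(45,322),(70,280),(70,330),(60,300),(12,345),(5,365),(90,300)): print(u,v,np.round(W[v,u],3))
E
```

```text
18 288 [0.249 0.7   0.053]
45 288 [0.249 0.623 0.053]
45 322 [0.155 0.615 0.055]
70 280 [0.271 0.56  0.037]
70 330 [0.127 0.558 0.019]
60 300 [0.219 0.561 0.092]
12 345 [0.143 0.546 0.345]
5 365 [0.156 0.419 0.594]
90 300 [ 0.211  0.514 -0.006]
```

step_arm --delta_rot '[[0, 0, 0.93], [0, 0, 0.93], [0, 0, 0.93], [0, 0, 0.93], [0, 0, 0.93], [0, 0, 0.93]]' --delta_pos '[[0, 0, 0], [0, 0, 0], [0, 0, 0], [0, 0, 0], [0, 0, 0], [0, 0, 0]]' --gripper '[-1, -1, -1, -1, -1, -1]' --force 50

```text
clock: 0.6
tcp_pos: [0.1429, 0.6082, 0.2449]
orientation: [0.0, 0.438, 0.899, -0.0]
contact_force: [-0.0, -0.1, 1.0]
finger_gap: 1.002
grip_force: 0.0
```

step_arm --delta_rot '[[0, 0, 0.93], [0, 0, 0.93], [0, 0, 0.93], [0, 0, 0.93], [0, 0, 0.93], [0, 0, 0.93]]' --delta_pos '[[0, 0, 0], [0, 0, 0], [0, 0, 0], [0, 0, 0], [0, 0, 0], [0, 0, 0]]' --gripper '[-1, -1, -1, -1, -1, -1]'

```text
clock: 1.1
tcp_pos: [0.1429, 0.6082, 0.2449]
orientation: [0.0, 0.709, 0.705, -0.0]
contact_force: [0.2, 0.4, 0.3]
finger_gap: 0.999
grip_force: 0.0
```

step_arm --delta_rot '[[0, 0, 0], [0, 0, 0], [0, 0, 0], [0, 0, 0], [0, 0, 0], [0, 0, 0], [0, 0, 0], [0, 0, 0]]' --delta_pos '[[-0.9, 0.6, 0], [-0.9, 0.6, 0], [-0.9, 0.6, 0], [-0.9, 0.6, 0], [-0.9, 0.6, 0], [-0.9, 0.6, 0], [-0.9, 0.6, 0], [-0.9, 0.6, 0]]' --gripper '[-1, -1, -1, -1, -1, -1, -1, -1]'

```text
clock: 1.77
tcp_pos: [0.2394, 0.4634, 0.2451]
orientation: [0.0, 0.707, 0.707, -0.0]
contact_force: [1.4, 0.1, 0.0]
finger_gap: 1.0
grip_force: 0.0
```

step_arm --delta_rot '[[0, 0, 0], [0, 0, 0], [0, 0, 0], [0, 0, 0], [0, 0, 0], [0, 0, 0], [0, 0, 0], [0, 0, 0]]' --delta_pos '[[-0.9, 0.6, 0], [-0.9, 0.6, 0], [-0.9, 0.6, 0], [-0.9, 0.6, 0], [-0.9, 0.6, 0], [-0.9, 0.6, 0], [-0.9, 0.6, 0], [-0.9, 0.6, 0]]' --gripper '[-1, -1, -1, -1, -1, -1, -1, -1]'

```text
clock: 2.43
tcp_pos: [0.3355, 0.3195, 0.2451]
orientation: [-0.0, 0.707, 0.707, -0.0]
contact_force: [-0.3, 0.2, -0.6]
finger_gap: 1.003
grip_force: 0.0
```

step_arm --delta_rot '[[0, 0, 0], [0, 0, 0]]' --delta_pos '[[-0.9, 0.5, 0], [-0.9, 0.5, 0]]' --gripper '[-1, -1]'

```text
clock: 2.6
tcp_pos: [0.3555, 0.2836, 0.2451]
orientation: [-0.0, 0.707, 0.707, -0.0]
contact_force: [-1.3, 0.4, 0.6]
finger_gap: 1.003
grip_force: 0.0
```

```bash
cat >> h.py <<'E'
def wlook(x,y,zlo,zhi,name,r=.05):
    c=wrist_cal(); p,d=arm.read_camera("wrist"); cv2.imwrite(f"pics/{name}.png",p); W=cloud(c,d)
    q=W[(d>0)&(np.hypot(W[...,0]-x,W[...,1]-y)<r)]; b=np.median(q[q[:,2]<.01][:,2]) if (q[:,2]<.01).sum()>30 else np.nan
    t=q[(q[:,2]>zlo)&(q[:,2]<zhi)][:,:2].astype(np.float32)*1000
    m=cv2.minAreaRect(t); (e,ra)=cv2.minEnclosingCircle(t)
    print(name,"n",len(t),"bench %.4f"%b,"rect",np.round(m[0],1),np.round(m[1],1),round(m[2],1),"circ",np.round(e,1),round(ra,1),"top %.4f"%np.percentile(q[:,2],98)); return p,d,W
E
python3 - <<'E'
from h import *
p,d,W=wlook(.355,.278,.053,.064,"w1")
c=wrist_cal(); hsv=cv2.cvtColor(p,cv2.COLOR_BGR2HSV); m=cv2.inRange(hsv,(100,120,50),(130,255,255)); n,l,s,ce=cv2.connectedComponentsWithStats(m); i=1+s[1:,4].argmax(); print(s[i],ray(c,*ce[i],.058))
E
```

```text
w1 n 1164 bench -0.0011 rect [353.8 278.9] [42.5 41.6] 89.9 circ [353.8 278.7] 21.8 top 0.3312
[ 237  158   37   37 1071] [0.35578676 0.27675072 0.058     ]
```

View pics/w1.png

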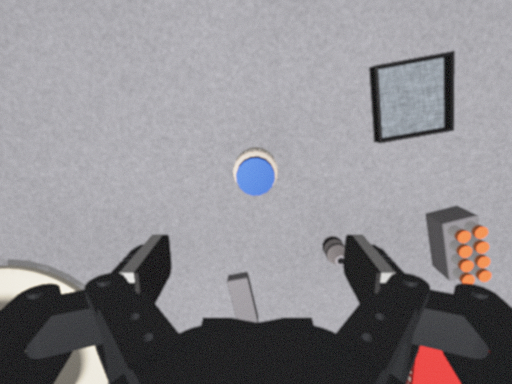

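The wrist view shows the squat cap at (255,176), centred where the top view put it (0.355, 0.278). Descending to grasp its body.

step_arm --delta_rot '[[0, 0, 0], [0, 0, 0], [0, 0, 0], [0, 0, 0], [0, 0, 0], [0, 0, 0], [0, 0, 0], [0, 0, 0]]' --delta_pos '[[-0.28, 0, 0.9], [0, 0, 0.9], [0, 0, 0.9], [0, 0, 0.9], [0, 0, 0.9], [0, 0, 0.9], [0, 0, 0.9], [0, 0, 0.9]]' --gripper '[-1, -1, -1, -1, -1, -1, -1, -1]'

```text
clock: 3.32
tcp_pos: [0.3551, 0.279, 0.1004]
orientation: [-0.0, 0.707, 0.707, -0.0]
contact_force: [0.5, -0.2, 0.2]
finger_gap: 1.003
grip_force: 0.0
```

step_arm --delta_rot '[[0, 0, 0], [0, 0, 0], [0, 0, 0], [0, 0, 0], [0, 0, 0], [0, 0, 0], [0, 0, 0]]' --delta_pos '[[0, 0, 0.8], [0, 0, 0.8], [0, 0, 0.8], [0, 0, 0.8], [0, 0, 0.5], [0, 0, 0.35], [0, 0, 0]]' --gripper '[-1, -1, -1, -1, -1, -1, -1]'

```text
clock: 3.9
tcp_pos: [0.3548, 0.2787, 0.0192]
orientation: [-0.0, 0.707, 0.707, -0.001]
contact_force: [-0.5, -0.8, 0.4]
finger_gap: 1.0
grip_force: 0.0
```

step_arm --delta_rot '[[0, 0, 0], [0, 0, 0], [0, 0, 0], [0, 0, 0], [0, 0, 0], [0, 0, 0], [0, 0, 0], [0, 0, 0]]' --delta_pos '[[0, 0, 0], [0, 0, 0], [0, 0, 0], [0, 0, 0], [0, 0, 0], [0, 0, 0], [0, 0, 0], [0, 0, 0]]' --gripper '[1, 1, 1, 1, 1, 1, 1, 1]'

```text
clock: 4.57
tcp_pos: [0.3555, 0.2792, 0.0212]
orientation: [0.0, 0.707, 0.707, 0.001]
contact_force: [-1.8, -0.1, 10.6]
finger_gap: 0.613
grip_force: 50.7
```

step_arm --delta_rot '[[0, 0, 0], [0, 0, 0], [0, 0, 0], [0, 0, 0], [0, 0, 0], [0, 0, 0], [0, 0, 0], [0, 0, 0]]' --delta_pos '[[0, 0, -0.4], [0, 0, -0.9], [0, 0, -0.9], [0, 0, -1], [0, 0, -1], [0, 0, -1], [0, 0, -1], [0, 0, -0.8]]' --gripper '[1, 1, 1, 1, 1, 1, 1, 1]'

```text
clock: 5.23
tcp_pos: [0.3552, 0.279, 0.1626]
orientation: [0.0, 0.707, 0.707, 0.001]
contact_force: [-0.2, -0.0, -1.4]
finger_gap: 0.609
grip_force: 53.1
```

step_arm --delta_rot '[[0, 0, 0], [0, 0, 0], [0, 0, 0], [0, 0, 0], [0, 0, 0], [0, 0, 0], [0, 0, 0], [0, 0, 0]]' --delta_pos '[[-0.98, 0.9, 0], [-0.98, 0.9, 0], [-0.98, 0.9, 0], [-0.98, 0.9, 0], [-0.98, 0.9, 0], [-0.98, 0.9, 0], [-0.98, 0.9, 0], [-0.98, 0.9, 0]]' --gripper '[1, 1, 1, 1, 1, 1, 1, 1]'

```text
clock: 5.9
tcp_pos: [0.4999, 0.1211, 0.1612]
orientation: [0.0, 0.707, 0.707, 0.0]
contact_force: [-0.2, 0.7, -1.9]
finger_gap: 0.611
grip_force: 53.3
```

step_arm --delta_rot '[[0, 0, 0], [0, 0, 0], [0, 0, 0], [0, 0, 0], [0, 0, 0], [0, 0, 0], [0, 0, 0], [0, 0, 0]]' --delta_pos '[[-0.98, 0.9, 0], [-0.98, 0.9, 0], [-0.98, 0.9, 0], [-0.98, 0.9, 0], [-0.98, 0.9, 0], [-0.98, 0.9, 0], [-0.98, 0.9, 0], [-0.98, 0.9, 0]]' --gripper '[1, 1, 1, 1, 1, 1, 1, 1]'

```text
clock: 6.57
tcp_pos: [0.644, -0.0354, 0.1613]
orientation: [0.0, 0.707, 0.707, 0.0]
contact_force: [0.4, 1.0, -0.5]
finger_gap: 0.612
grip_force: 53.3
```

step_arm --delta_rot '[[0, 0, 0], [0, 0, 0]]' --delta_pos '[[-0.6, 0.3, 0], [0, 0, 0]]' --gripper '[1, 1]'

```text
clock: 6.73
tcp_pos: [0.6505, -0.0488, 0.1609]
orientation: [0.001, 0.707, 0.707, 0.0]
contact_force: [-0.0, -0.5, -1.0]
finger_gap: 0.611
grip_force: 53.2
```

```bash
python3 - <<'E'
from h import *
p,d,W=wlook(.648,-.012,.022,.045,"w2",r=.105)
E
```

```text
w2 n 3235 bench 0.0022 rect [647.7 -12.3] [120.4 150.3] 2.4 circ [647.9 -12.2] 95.0 top 0.2451
```

View pics/w2.png

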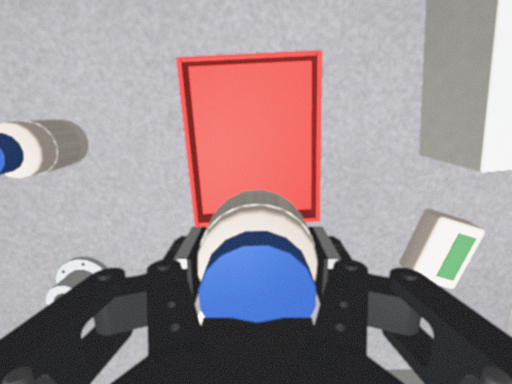

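The basket fits exactly (centre 0.648, -0.012), and the squat bottle is held upright above its -y half. Lowering it in.

step_arm --delta_rot '[[0, 0, 0], [0, 0, 0], [0, 0, 0], [0, 0, 0], [0, 0, 0], [0, 0, 0], [0, 0, 0], [0, 0, 0]]' --delta_pos '[[0, -0.05, 0.9], [0, 0, 0.9], [0, 0, 0.9], [0, 0, 0.9], [0, 0, 0.9], [0, 0, 0.9], [0, 0, 0.8], [0, 0, 0.4]]' --gripper '[1, 1, 1, 1, 1, 1, 1, 1]'

```text
clock: 7.45
tcp_pos: [0.6467, -0.0452, 0.027]
orientation: [-0.001, 0.707, 0.708, -0.001]
contact_force: [-0.5, 0.4, -1.3]
finger_gap: 0.611
grip_force: 53.2
```

step_arm --delta_rot '[[0, 0, 0], [0, 0, 0], [0, 0, 0]]' --delta_pos '[[0, 0, 0.1], [0, 0, 0.05], [0, 0, 0]]' --gripper '[1, 1, 1]'

```text
clock: 7.7
tcp_pos: [0.6487, -0.0461, 0.0261]
orientation: [0.0, 0.707, 0.707, 0.0]
contact_force: [-0.4, 0.3, -0.8]
finger_gap: 0.612
grip_force: 53.2
```

step_arm --delta_rot '[[0, 0, 0], [0, 0, 0], [0, 0, 0]]' --delta_pos '[[0, 0, 0.08], [0, 0, 0.08], [0, 0, 0]]' --gripper '[1, 1, 1]'

```text
clock: 7.95
tcp_pos: [0.6492, -0.0463, 0.0252]
orientation: [0.001, 0.707, 0.707, 0.001]
contact_force: [-10.5, 2.9, 35.0]
finger_gap: 0.611
grip_force: 57.1
```

step_arm --delta_rot '[[0, 0, 0], [0, 0, 0], [0, 0, 0], [0, 0, 0], [0, 0, 0]]' --delta_pos '[[0, 0, 0], [0, 0, 0], [0, 0, 0], [0, 0, 0], [0, 0, 0]]' --gripper '[-0.5, -0.5, -0.5, -0.5, -0.5]'

```text
clock: 8.37
tcp_pos: [0.6486, -0.0464, 0.0221]
orientation: [0.0, 0.707, 0.707, 0.0]
contact_force: [-0.2, -0.2, -1.4]
finger_gap: 0.751
grip_force: 0.0
```

step_arm --delta_rot '[[0, 0, 0], [0, 0, 0], [0, 0, 0], [0, 0, 0], [0, 0, 0], [0, 0, 0], [0, 0, 0], [0, 0, 0]]' --delta_pos '[[0, 0, -0.5], [0, 0, -1], [0, 0, -1], [0, 0, -1], [0, 0, -1], [0, 0, -1], [0, 0, -1], [0, 0, -1]]' --gripper '[-0.5, -0.5, -0.5, -0.7, -1, -1, -1, -1]'

```text
clock: 9.03
tcp_pos: [0.6484, -0.0463, 0.1739]
orientation: [0.0, 0.707, 0.707, 0.0]
contact_force: [0.4, -0.2, 0.1]
finger_gap: 0.998
grip_force: 0.0
```

step_arm --delta_rot '[[0, 0, 0], [0, 0, 0], [0, 0, 0], [0, 0, 0], [0, 0, 0], [0, 0, 0], [0, 0, 0], [0, 0, 0]]' --delta_pos '[[0.2, -1, 0], [0.2, -1, 0], [0.2, -1, 0], [0.2, -1, 0], [0.2, -1, 0], [0.2, -1, 0], [0.2, -1, 0], [0.2, -1, 0]]' --gripper '[-1, -1, -1, -1, -1, -1, -1, -1]'

```text
clock: 9.7
tcp_pos: [0.4875, -0.0143, 0.1727]
orientation: [0.0, 0.707, 0.707, 0.0]
contact_force: [-0.6, 0.8, 0.1]
finger_gap: 1.0
grip_force: 0.0
```

step_arm --delta_rot '[[0, 0, 0], [0, 0, 0], [0, 0, 0]]' --delta_pos '[[0.1, -0.7, 0], [0, -0.5, 0], [0, 0, 0]]' --gripper '[-1, -1, -1]'

```text
clock: 9.95
tcp_pos: [0.4628, -0.0124, 0.1725]
orientation: [-0.0, 0.707, 0.707, -0.0]
contact_force: [-0.0, 0.1, -0.7]
finger_gap: 1.001
grip_force: 0.0
```

```bash
python3 - <<'E'
from h import *
print(arm.sense()["tcp_pos"])
p,d,W=wlook(.464,-.012,.086,.098,"w3")
E
```

```text
[ 0.46281858 -0.01237645  0.17254624]
w3 n 1169 bench -0.0011 rect [463.1 -12.2] [29.1 29.1] 52.9 circ [463.  -12.3] 14.9 top 0.2586
```

step_arm --delta_rot '[[0, 0, 0], [0, 0, 0], [0, 0, 0], [0, 0, 0], [0, 0, 0], [0, 0, 0], [0, 0, 0], [0, 0, 0]]' --delta_pos '[[0, 0.02, 0.8], [0, 0, 0.9], [0, 0, 0.9], [0, 0, 0.9], [0, 0, 0.9], [0, 0, 0.9], [0, 0, 0.7], [0, 0, 0.4]]' --gripper '[-1, -1, -1, -1, -1, -1, -1, -1]'

```text
clock: 10.67
tcp_pos: [0.4657, -0.0127, 0.0426]
orientation: [-0.0, 0.707, 0.707, -0.0]
contact_force: [-0.8, -0.2, -0.2]
finger_gap: 0.999
grip_force: 0.0
```

step_arm --delta_rot '[[0, 0, 0], [0, 0, 0], [0, 0, 0], [0, 0, 0], [0, 0, 0], [0, 0, 0], [0, 0, 0], [0, 0, 0]]' --delta_pos '[[0, 0, 0], [0, 0, 0], [0, 0, 0], [0, 0, 0], [0, 0, 0], [0, 0, 0], [0, 0, 0], [0, 0, 0]]' --gripper '[1, 1, 1, 1, 1, 1, 1, 1]'

```text
clock: 11.33
tcp_pos: [0.4654, -0.0126, 0.0451]
orientation: [0.001, 0.707, 0.707, 0.001]
contact_force: [-2.5, 0.3, 6.3]
finger_gap: 0.501
grip_force: 50.0
```

step_arm --delta_rot '[[0, 0, 0], [0, 0, 0], [0, 0, 0], [0, 0, 0], [0, 0, 0], [0, 0, 0], [0, 0, 0]]' --delta_pos '[[0, 0, -0.4], [0, 0, -0.9], [0, 0, -1], [0, 0, -1], [0, 0, -1], [0, 0, -1], [0, 0, -0.7]]' --gripper '[1, 1, 1, 1, 1, 1, 1]'

```text
clock: 11.92
tcp_pos: [0.4652, -0.0125, 0.1668]
orientation: [0.001, 0.707, 0.707, 0.001]
contact_force: [1.2, -0.7, -1.8]
finger_gap: 0.502
grip_force: 51.0
```

step_arm --delta_rot '[[0, 0, 0], [0, 0, 0], [0, 0, 0], [0, 0, 0], [0, 0, 0], [0, 0, 0], [0, 0, 0], [0, 0, 0]]' --delta_pos '[[0.2, 0.9, 0], [0.2, 0.9, 0], [0.2, 0.9, 0], [0.2, 0.9, 0], [0.2, 0.9, 0], [0.2, 0.9, 0], [0.2, 0.9, 0], [0.2, 0.9, 0]]' --gripper '[1, 1, 1, 1, 1, 1, 1, 1]'

```text
clock: 12.58
tcp_pos: [0.6096, 0.0199, 0.1654]
orientation: [0.0, 0.707, 0.707, 0.0]
contact_force: [-0.5, -0.6, -1.0]
finger_gap: 0.506
grip_force: 51.0
```

step_arm --delta_rot '[[0, 0, 0], [0, 0, 0], [0, 0, 0], [0, 0, 0]]' --delta_pos '[[0.2, 0.9, 0], [0.1, 0.7, 0], [0, 0.4, 0], [0, 0, 0]]' --gripper '[1, 1, 1, 1]'

```text
clock: 12.92
tcp_pos: [0.65, 0.0256, 0.1649]
orientation: [0.001, 0.707, 0.707, 0.0]
contact_force: [-1.0, -0.5, -0.1]
finger_gap: 0.502
grip_force: 51.0
```

step_arm --delta_rot '[[0, 0, 0], [0, 0, 0], [0, 0, 0], [0, 0, 0], [0, 0, 0], [0, 0, 0], [0, 0, 0], [0, 0, 0]]' --delta_pos '[[0, -0.1, 0.8], [0, 0, 0.9], [0, 0, 0.9], [0, 0, 0.9], [0, 0, 0.9], [0, 0, 0.8], [0, 0, 0.4], [0, 0, 0.1]]' --gripper '[1, 1, 1, 1, 1, 1, 1, 1]'

```text
clock: 13.58
tcp_pos: [0.6453, 0.0255, 0.0492]
orientation: [-0.001, 0.707, 0.707, -0.001]
contact_force: [-2.3, 0.6, 4.7]
finger_gap: 0.506
grip_force: 51.4
```

step_arm --delta_rot '[[0, 0, 0], [0, 0, 0], [0, 0, 0]]' --delta_pos '[[0, 0, 0.05], [0, 0, 0.05], [0, 0, 0]]' --gripper '[1, 1, 1]'

```text
clock: 13.83
tcp_pos: [0.6472, 0.0256, 0.0492]
orientation: [0.001, 0.707, 0.707, 0.0]
contact_force: [0.3, 0.1, -0.2]
finger_gap: 0.501
grip_force: 51.1
```

step_arm --delta_rot '[[0, 0, 0], [0, 0, 0], [0, 0, 0], [0, 0, 0], [0, 0, 0], [0, 0, 0], [0, 0, 0]]' --delta_pos '[[0, 0, 0.05], [0, 0, 0], [0, 0, 0], [0, 0, 0], [0, 0, 0], [0, 0, 0], [0, 0, 0]]' --gripper '[1, 1, -0.4, -0.4, -0.4, -0.4, -0.4]'

```text
clock: 14.42
tcp_pos: [0.6469, 0.0256, 0.0472]
orientation: [0.0, 0.707, 0.707, 0.0]
contact_force: [0.2, 0.4, 0.5]
finger_gap: 0.701
grip_force: 0.0
```

step_arm --delta_rot '[[0, 0, 0], [0, 0, 0], [0, 0, 0], [0, 0, 0], [0, 0, 0], [0, 0, 0], [0, 0, 0], [0, 0, 0]]' --delta_pos '[[0, 0, -0.5], [0, 0, -1], [0, 0, -1], [0, 0, -1], [0, 0, -1], [0, 0, -1], [0, 0, -1], [0, 0, -1]]' --gripper '[-0.4, -0.4, -0.4, -0.4, -0.4, -0.4, -0.3, -0.3]'

```text
clock: 15.08
tcp_pos: [0.6467, 0.0256, 0.1989]
orientation: [0.0, 0.707, 0.707, 0.0]
contact_force: [0.9, 0.2, 0.7]
finger_gap: 0.645
grip_force: 0.0
```

step_arm --delta_rot '[[0, 0, 0], [0, 0, 0], [0, 0, 0], [0, 0, 0], [0, 0, 0], [0, 0, 0], [0, 0, 0], [0, 0, 0]]' --delta_pos '[[0.7, -0.9, 0], [0.7, -0.9, 0], [0.7, -0.9, 0], [0.7, -0.9, 0], [0.7, -0.9, 0], [0.7, -0.9, 0], [0.7, -0.9, 0], [0.7, -0.9, 0]]' --gripper '[-0.3, -0.3, -0.3, -0.3, -0.3, -0.3, -0.3, -0.3]'

```text
clock: 15.75
tcp_pos: [0.5018, 0.1381, 0.1978]
orientation: [0.0, 0.707, 0.707, 0.0]
contact_force: [1.0, 0.4, -0.8]
finger_gap: 0.649
grip_force: 0.0
```

step_arm --delta_rot '[[0, 0, 0], [0, 0, 0], [0, 0, 0], [0, 0, 0]]' --delta_pos '[[0.7, -0.9, 0], [0.6, -0.7, 0], [0.2, -0.5, 0], [0, 0, 0]]' --gripper '[-0.3, -0.3, -0.3, -0.3]'

```text
clock: 16.08
tcp_pos: [0.459, 0.1681, 0.1976]
orientation: [-0.0, 0.706, 0.708, -0.0]
contact_force: [0.5, -0.8, 0.6]
finger_gap: 0.645
grip_force: 0.0
```

```bash
python3 - <<'E'
from h import *
print(arm.sense()["tcp_pos"])
p,d,W=wlook(.461,.167,.012,.055,"w4",r=.035)
wlook(.461,.167,.042,.055,"w4",r=.035)
p,d=arm.read_camera("side"); cv2.imwrite("pics/side1.png",p)
E
```

```text
[0.45897772 0.16807896 0.1975531 ]
w4 n 594 bench -0.0011 rect [461.7 168.5] [27.2 27.5] 44.9 circ [461.3 168.2] 14.2 top 0.2837
w4 n 191 bench -0.0011 rect [461.1 168.6] [15.2 14.8] 17.3 circ [461.6 168.6] 8.2 top 0.2838
```

View pics/side1.png

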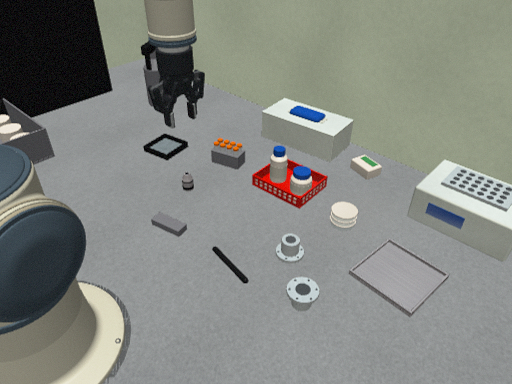

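Both bottles stand in the basket (side view, around (280,165) and (302,180)). The objective is at (0.461, 0.1685), so I'll pick it now.

step_arm --delta_rot '[[0, 0, 0], [0, 0, 0], [0, 0, 0], [0, 0, 0], [0, 0, 0], [0, 0, 0], [0, 0, 0], [0, 0, 0]]' --delta_pos '[[0, 0.1, 0.8], [0, 0, 0.9], [0, 0, 0.9], [0, 0, 0.9], [0, 0, 0.9], [0, 0, 0.9], [0, 0, 0.9], [0, 0, 0.9]]' --gripper '[-0.3, -0.3, -0.3, -0.3, -0.3, -0.3, -0.3, -0.3]'

```text
clock: 16.9
tcp_pos: [0.4639, 0.1668, 0.0541]
orientation: [0.0, 0.707, 0.707, 0.0]
contact_force: [1.4, 0.5, 0.1]
finger_gap: 0.649
grip_force: 0.0
```

step_arm --delta_rot '[[0, 0, 0], [0, 0, 0], [0, 0, 0], [0, 0, 0]]' --delta_pos '[[0, 0, 0.9], [0, 0, 0.6], [0, 0, 0.3], [0, 0, 0]]' --gripper '[-0.3, -0.3, -0.3, -0.3]'

```text
clock: 17.23
tcp_pos: [0.463, 0.1669, 0.018]
orientation: [-0.0, 0.707, 0.707, -0.001]
contact_force: [-1.2, -0.1, 0.5]
finger_gap: 0.646
grip_force: 0.0
```

step_arm --delta_rot '[[0, 0, 0], [0, 0, 0], [0, 0, 0], [0, 0, 0], [0, 0, 0], [0, 0, 0], [0, 0, 0], [0, 0, 0]]' --delta_pos '[[0, 0, 0], [0, 0, 0], [0, 0, 0], [0, 0, 0], [0, 0, 0], [0, 0, 0], [0, 0, 0], [0, 0, 0]]' --gripper '[1, 1, 1, 1, 1, 1, 1, 1]'

```text
clock: 17.9
tcp_pos: [0.4633, 0.1675, 0.02]
orientation: [0.0, 0.707, 0.707, 0.001]
contact_force: [-1.0, -2.1, 7.6]
finger_gap: 0.302
grip_force: 49.4
```

step_arm --delta_rot '[[0, 0, 0], [0, 0, 0], [0, 0, 0], [0, 0, 0], [0, 0, 0], [0, 0, 0], [0, 0, 0]]' --delta_pos '[[0, 0, -0.4], [0, 0, -0.8], [0, 0, -0.9], [0, 0, -1], [0, 0, -1], [0, 0, -0.9], [0, 0, 0]]' --gripper '[1, 1, 1, 1, 1, 1, 1]'

```text
clock: 18.48
tcp_pos: [0.4642, 0.1679, 0.1227]
orientation: [0.001, 0.707, 0.707, 0.002]
contact_force: [1.3, 1.0, -1.2]
finger_gap: 0.307
grip_force: 49.6
```

step_arm --delta_rot '[[0, 0, 0], [0, 0, 0], [0, 0, 0], [0, 0, 0], [0, 0, 0], [0, 0, 0], [0, 0, 0], [0, 0, 0]]' --delta_pos '[[0.9, 0.4, 0], [0.9, 0.4, 0], [0.9, 0.4, 0], [0.9, 0.4, 0], [0.9, 0.4, 0], [0.9, 0.4, 0], [0.9, 0.4, 0], [0.9, 0.4, 0]]' --gripper '[1, 1, 1, 1, 1, 1, 1, 1]'

```text
clock: 19.15
tcp_pos: [0.5266, 0.3124, 0.1189]
orientation: [-0.0, 0.707, 0.707, -0.0]
contact_force: [1.1, 0.2, -1.0]
finger_gap: 0.31
grip_force: 49.5
```

step_arm --delta_rot '[[0, 0, 0], [0, 0, 0], [0, 0, 0], [0, 0, -0.7], [0, 0, -0.7], [0, 0, 0]]' --delta_pos '[[0.9, 0.4, 0], [0.9, 0.3, 0], [0.7, 0.2, 0], [0, 0, 0], [0, 0, 0], [0, 0, 0]]' --gripper '[1, 1, 1, 1, 1, 1]'

```text
clock: 19.65
tcp_pos: [0.5442, 0.3617, 0.1187]
orientation: [-0.0, 0.643, 0.766, -0.0]
contact_force: [0.7, -0.6, -1.2]
finger_gap: 0.304
grip_force: 49.5
```

```bash
python3 - <<'E'
from h import *
print(arm.sense()["tcp_pos"])
p,d,W=wlook(.544,.363,.012,.024,"w5",r=.07)
E
```

```text
[0.5442167  0.36167947 0.11871646]
w5 n 1696 bench 0.0026 rect [541.7 365.4] [90.2 85.8] 10.0 circ [541.7 364.9] 61.5 top 0.2035
```

View pics/w5.png

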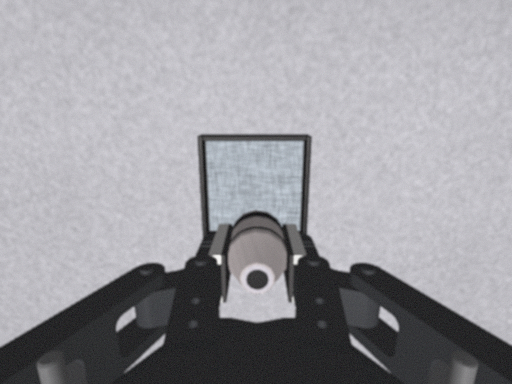

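The objective hangs centred over the box, and the tool is now aligned with its walls. Lowering.

step_arm --delta_rot '[[0, 0, 0], [0, 0, 0], [0, 0, 0], [0, 0, 0], [0, 0, 0], [0, 0, 0], [0, 0, 0]]' --delta_pos '[[0, 0, 0.8], [0, 0, 0.9], [0, 0, 0.9], [0, 0, 0.9], [0, 0, 0.8], [0, 0, 0.35], [0, 0, 0]]' --gripper '[1, 1, 1, 1, 1, 1, 1]'

```text
clock: 20.28
tcp_pos: [0.544, 0.3611, 0.0251]
orientation: [-0.0, 0.646, 0.763, -0.001]
contact_force: [-1.1, 0.1, -1.0]
finger_gap: 0.306
grip_force: 49.6
```

step_arm --delta_rot '[[0, 0, 0], [0, 0, 0], [0, 0, 0]]' --delta_pos '[[0, 0, 0.06], [0, 0, 0], [0, 0, 0]]' --gripper '[1, 1, 1]'

```text
clock: 20.53
tcp_pos: [0.5448, 0.3616, 0.0253]
orientation: [0.0, 0.645, 0.764, 0.0]
contact_force: [-0.0, -0.8, -1.0]
finger_gap: 0.307
grip_force: 49.6
```

step_arm --delta_rot '[[0, 0, 0], [0, 0, 0], [0, 0, 0], [0, 0, 0]]' --delta_pos '[[0, 0, 0.06], [0, 0, 0], [0, 0, 0.05], [0, 0, 0]]' --gripper '[1, 1, 1, 1]'

```text
clock: 20.87
tcp_pos: [0.5449, 0.3617, 0.024]
orientation: [0.0, 0.645, 0.764, 0.001]
contact_force: [-3.6, -2.6, 16.4]
finger_gap: 0.308
grip_force: 51.5
```

step_arm --delta_rot '[[0, 0, 0], [0, 0, 0], [0, 0, 0], [0, 0, 0], [0, 0, 0]]' --delta_pos '[[0, 0, 0], [0, 0, 0], [0, 0, 0], [0, 0, 0], [0, 0, 0]]' --gripper '[0.05, 0.05, 0.05, 0.05, 0.05]'

```text
clock: 21.28
tcp_pos: [0.5445, 0.3615, 0.0225]
orientation: [-0.0, 0.645, 0.764, -0.0]
contact_force: [-0.3, -0.8, 0.1]
finger_gap: 0.475
grip_force: 0.0
```

step_arm --delta_rot '[[0, 0, 0], [0, 0, 0], [0, 0, 0], [0, 0, 0], [0, 0, 0], [0, 0, 0], [0, 0, 0.7], [0, 0, 0.7]]' --delta_pos '[[0, 0, -0.5], [0, 0, -1], [0, 0, -1], [0, 0, -1], [0, 0, -1], [0, 0, -1], [0, 0, -1], [0, 0, -1]]' --gripper '[0.05, 0.05, 0.05, 0.05, -0.5, -1, -1, -1]'

```text
clock: 21.95
tcp_pos: [0.5444, 0.3615, 0.1745]
orientation: [0.0, 0.708, 0.706, 0.0]
contact_force: [-0.4, 0.0, 0.3]
finger_gap: 0.989
grip_force: 0.0
```

step_arm --delta_rot '[[0, 0, 0], [0, 0, 0], [0, 0, 0], [0, 0, 0], [0, 0, 0], [0, 0, 0], [0, 0, 0], [0, 0, 0]]' --delta_pos '[[-0.98, -0.26, -0.2], [-0.98, -0.26, -0.2], [-0.98, -0.26, -0.2], [-0.98, -0.26, -0.2], [-0.98, -0.26, 0], [-0.98, -0.26, 0], [-0.98, -0.26, 0], [-0.98, -0.26, 0]]' --gripper '[-1, -1, -1, -1, -1, -1, -1, -1]'

```text
clock: 22.62
tcp_pos: [0.5027, 0.2038, 0.1895]
orientation: [0.0, 0.707, 0.707, 0.0]
contact_force: [-0.4, -0.4, 1.0]
finger_gap: 0.998
grip_force: 0.0
```

step_arm --delta_rot '[[0, 0, 0], [0, 0, 0], [0, 0, 0], [0, 0, 0], [0, 0, 0], [0, 0, 0], [0, 0, 0], [0, 0, 0]]' --delta_pos '[[-0.98, -0.26, 0], [-0.98, -0.26, 0], [-0.98, -0.26, 0], [-0.98, -0.26, 0], [-0.98, -0.26, 0], [-0.98, -0.26, 0], [-0.98, -0.26, 0], [-0.98, -0.26, 0]]' --gripper '[-1, -1, -1, -1, -1, -1, -1, -1]'

```text
clock: 23.28
tcp_pos: [0.4613, 0.047, 0.1894]
orientation: [0.0, 0.707, 0.707, 0.0]
contact_force: [0.5, -0.3, 0.4]
finger_gap: 0.999
grip_force: 0.0
```

step_arm --delta_rot '[[0, 0, 0], [0, 0, 0], [0, 0, 0], [0, 0, 0], [0, 0, 0], [0, 0, 0], [0, 0, 0], [0, 0, 0]]' --delta_pos '[[-0.98, -0.26, 0], [-0.98, -0.26, 0], [-0.98, -0.26, 0], [-0.98, -0.26, 0], [-0.98, -0.26, 0], [-0.98, -0.26, 0], [-0.98, -0.26, 0], [-0.98, -0.26, 0]]' --gripper '[-1, -1, -1, -1, -1, -1, -1, -1]'

```text
clock: 23.95
tcp_pos: [0.4198, -0.1099, 0.1894]
orientation: [0.0, 0.707, 0.707, 0.0]
contact_force: [1.3, 0.0, -0.6]
finger_gap: 1.001
grip_force: 0.0
```

step_arm --delta_rot '[[0, 0, 0], [0, 0, 0], [0, 0, 0], [0, 0, 0], [0, 0, 0], [0, 0, 0], [0, 0, 0], [0, 0, 0]]' --delta_pos '[[-0.98, -0.26, 0], [-0.98, -0.26, 0], [-0.98, -0.26, 0], [-0.98, -0.26, 0], [-0.98, -0.26, 0], [-0.98, -0.26, 0], [-0.98, -0.26, 0], [0, 0, 0]]' --gripper '[-1, -1, -1, -1, -1, -1, -1, -1]'

```text
clock: 24.62
tcp_pos: [0.3836, -0.2491, 0.1894]
orientation: [0.001, 0.707, 0.707, -0.0]
contact_force: [0.7, 0.9, -0.5]
finger_gap: 1.001
grip_force: 0.0
```

```bash
python3 - <<'E'
from h import *
print(arm.sense()["tcp_pos"])
p,d,W=wlook(.375,-.264,.034,.048,"w6",r=.045)
E
```

```text
[ 0.38359841 -0.24912852  0.18944569]
w6 n 2671 bench -0.0011 rect [ 372.1 -265.2] [59.1 58.8] 51.0 circ [ 372.2 -265.3] 30.0 top 0.2757
```

View pics/w6.png

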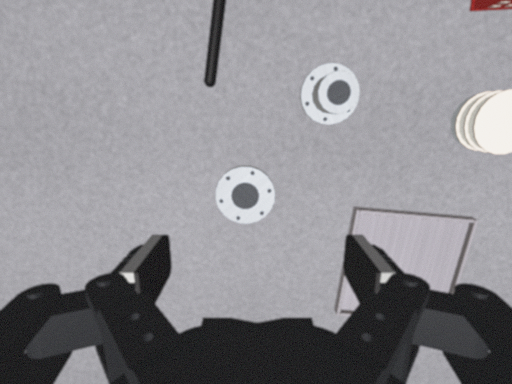

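The crown-down spacer is at image (245,195), world (0.372, -0.265). The crown-up spacer sits at (332,93) and the tray at lower right. Picking by the brim.

step_arm --delta_rot '[[0, 0, 0], [0, 0, 0], [0, 0, 0], [0, 0, 0], [0, 0, 0], [0, 0, 0], [0, 0, 0], [0, 0, 0]]' --delta_pos '[[-0.4, -0.28, 0.3], [-0.4, -0.28, 0.8], [0, 0, 1], [0, 0, 1], [0, 0, 1], [0, 0, 1], [0, 0, 1], [0, 0, 0.9]]' --gripper '[-1, -1, -1, -1, -1, -1, -1, -1]'

```text
clock: 25.33
tcp_pos: [0.3724, -0.2616, 0.0476]
orientation: [-0.0, 0.707, 0.708, 0.0]
contact_force: [0.8, -0.1, -1.0]
finger_gap: 0.997
grip_force: 0.0
```

step_arm --delta_rot '[[0, 0, 0], [0, 0, 0], [0, 0, 0]]' --delta_pos '[[0, 0, 0.7], [0, 0, 0.35], [0, 0, 0]]' --gripper '[-1, -1, -1]'

```text
clock: 25.58
tcp_pos: [0.3721, -0.2614, 0.0266]
orientation: [-0.001, 0.707, 0.708, -0.0]
contact_force: [0.5, 0.1, -0.3]
finger_gap: 0.998
grip_force: 0.0
```

step_arm --delta_rot '[[0, 0, 0], [0, 0, 0], [0, 0, 0], [0, 0, 0], [0, 0, 0], [0, 0, 0], [0, 0, 0], [0, 0, 0]]' --delta_pos '[[0, 0, 0], [0, 0, 0], [0, 0, 0], [0, 0, 0], [0, 0, 0], [0, 0, 0], [0, 0, 0], [0, 0, 0]]' --gripper '[1, 1, 1, 1, 1, 1, 1, 1]'

```text
clock: 26.25
tcp_pos: [0.3729, -0.2624, 0.0289]
orientation: [0.001, 0.707, 0.707, 0.0]
contact_force: [-1.6, 1.1, 11.8]
finger_gap: 0.676
grip_force: 50.7
```

step_arm --delta_rot '[[0, 0, 0], [0, 0, 0], [0, 0, 0], [0, 0, 0], [0, 0, 0], [0, 0, 0], [0, 0, 0], [0, 0, 0]]' --delta_pos '[[0, 0, -0.4], [0, 0, -0.8], [0, 0, -0.9], [0, 0, -1], [0, 0, -1], [0, 0, -1], [0, 0, -0.9], [0, 0, 0]]' --gripper '[1, 1, 1, 1, 1, 1, 1, 1]'

```text
clock: 26.92
tcp_pos: [0.3737, -0.2631, 0.1515]
orientation: [0.003, 0.707, 0.707, 0.0]
contact_force: [0.8, -1.2, -1.1]
finger_gap: 0.682
grip_force: 53.8
```

step_arm --delta_rot '[[0, 0, 0], [0, 0, 0], [0, 0, 0], [0, 0, 0], [0, 0, 0], [0, 0, 0], [0, 0, 0], [0, 0, 0]]' --delta_pos '[[-0.5, 0.9, 0], [-0.5, 0.9, 0], [-0.5, 0.9, 0], [-0.5, 0.9, 0], [-0.5, 0.9, 0], [-0.5, 0.9, 0], [-0.5, 0.9, 0], [-0.5, 0.9, 0]]' --gripper '[1, 1, 1, 1, 1, 1, 1, 1]'

```text
clock: 27.58
tcp_pos: [0.5173, -0.3423, 0.1479]
orientation: [-0.0, 0.707, 0.707, -0.0]
contact_force: [-0.4, -0.6, -1.5]
finger_gap: 0.674
grip_force: 53.9
```

step_arm --delta_rot '[[0, 0, 0], [0, 0, 0], [0, 0, 0], [0, 0, 0]]' --delta_pos '[[-0.5, 0.9, 0], [-0.4, 0.8, 0], [-0.1, 0.5, 0], [0, 0, 0]]' --gripper '[1, 1, 1, 1]'

```text
clock: 27.92
tcp_pos: [0.5622, -0.3624, 0.1477]
orientation: [0.001, 0.707, 0.708, 0.0]
contact_force: [-0.3, -0.3, -1.3]
finger_gap: 0.684
grip_force: 53.9
```

```bash
python3 - <<'E'
from h import *
print(arm.sense()["tcp_pos"])
p,d,W=wlook(.561,-.365,.008,.020,"w7",r=.105)
E
```

```text
[ 0.56224766 -0.36242137  0.14765301]
w7 n 1848 bench 0.0021 rect [ 559.5 -359.4] [126.8 140.6] 84.8 circ [ 559.4 -359.7] 94.1 top 0.2321
```

View pics/w7.png

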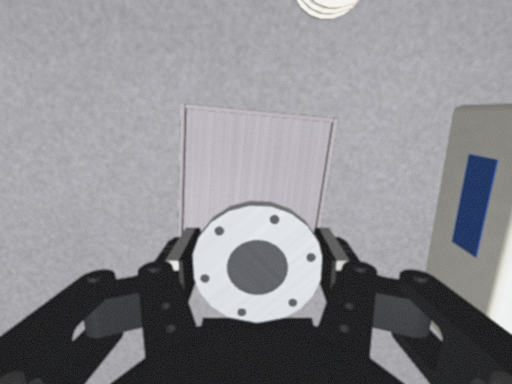

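The brim is held level over the tray (centre about 0.5605, -0.3655). Lowering.

step_arm --delta_rot '[[0, 0, 0], [0, 0, 0], [0, 0, 0], [0, 0, 0], [0, 0, 0], [0, 0, 0], [0, 0, 0], [0, 0, 0]]' --delta_pos '[[0, -0.05, 0.7], [0, 0, 0.9], [0, 0, 0.9], [0, 0, 0.9], [0, 0, 0.9], [0, 0, 0.9], [0, 0, 0.4], [0, 0, 0]]' --gripper '[1, 1, 1, 1, 1, 1, 1, 1]'

```text
clock: 28.63
tcp_pos: [0.5584, -0.3612, 0.0344]
orientation: [-0.001, 0.707, 0.707, -0.0]
contact_force: [-0.4, 0.3, -1.3]
finger_gap: 0.677
grip_force: 54.3
```

step_arm --delta_rot '[[0, 0, 0], [0, 0, 0], [0, 0, 0], [0, 0, 0]]' --delta_pos '[[0, 0, 0.05], [0, 0, 0], [0, 0, 0.05], [0, 0, 0]]' --gripper '[1, 1, 1, 1]'

```text
clock: 28.97
tcp_pos: [0.56, -0.3623, 0.0344]
orientation: [0.001, 0.707, 0.707, 0.0]
contact_force: [-0.7, 0.3, -1.4]
finger_gap: 0.677
grip_force: 54.3
```

step_arm --delta_rot '[[0, 0, 0], [0, 0, 0], [0, 0, 0], [0, 0, 0]]' --delta_pos '[[0, 0, 0.06], [0, 0, 0], [0, 0, 0.04], [0, 0, 0]]' --gripper '[1, 1, 1, 1]'

```text
clock: 29.3
tcp_pos: [0.56, -0.3623, 0.0329]
orientation: [0.001, 0.707, 0.707, 0.0]
contact_force: [-3.4, 2.5, 14.9]
finger_gap: 0.685
grip_force: 55.7
```

step_arm --delta_rot '[[0, 0, 0], [0, 0, 0], [0, 0, 0], [0, 0, 0], [0, 0, 0], [0, 0, 0]]' --delta_pos '[[0, 0, 0], [0, 0, 0], [0, 0, 0], [0, 0, 0], [0, 0, 0], [0, 0, 0]]' --gripper '[-1, -1, -1, -1, -1, -1]'

```text
clock: 29.8
tcp_pos: [0.5597, -0.362, 0.0316]
orientation: [-0.0, 0.707, 0.707, -0.0]
contact_force: [-0.1, -0.8, 1.0]
finger_gap: 0.999
grip_force: 0.0
```

step_arm --delta_rot '[[0, 0, 0], [0, 0, 0], [0, 0, 0], [0, 0, 0], [0, 0, 0], [0, 0, 0], [0, 0, 0], [0, 0, 0]]' --delta_pos '[[0, 0, -0.5], [0, 0, -1], [0, 0, -1], [0, 0, -1], [0, 0, -1], [0, 0, -1], [0, 0, -1], [0, 0, -1]]' --gripper '[-1, -1, -1, -1, -1, -1, -1, -1]'

```text
clock: 30.47
tcp_pos: [0.5597, -0.362, 0.1835]
orientation: [0.0, 0.707, 0.707, 0.0]
contact_force: [0.5, -0.9, -0.2]
finger_gap: 1.0
grip_force: 0.0
```

step_arm --delta_rot '[[0, 0, 0], [0, 0, 0]]' --delta_pos '[[0, 0, -0.8], [0, 0, 0]]' --gripper '[-1, -1]'

```text
clock: 30.63
tcp_pos: [0.5609, -0.3629, 0.2021]
orientation: [0.003, 0.707, 0.707, 0.0]
contact_force: [0.6, -0.5, 0.9]
finger_gap: 1.003
grip_force: 0.0
```

```bash
python3 - <<'E'
from h import *
print(arm.sense()["tcp_pos"])
p,d,W=wlook(.560,-.365,.036,.052,"w8",r=.045)
wlook(.560,-.365,.008,.02,"w8t",r=.105)
E
```

```text
[ 0.56094256 -0.36291632  0.20205644]
w8 n 2626 bench 0.0029 rect [ 560.7 -364.9] [58.8 59. ] 89.1 circ [ 560.6 -365. ] 29.9 top 0.2881
w8t n 1849 bench 0.0017 rect [ 558.8 -365.7] [139.9 140.2] 84.7 circ [ 558.5 -365.8] 98.5 top 0.2852
```

step_arm --delta_rot '[[0, 0, 0], [0, 0, 0], [0, 0, 0], [0, 0, 0], [0, 0, 0], [0, 0, 0], [0, 0, 0], [0, 0, 0]]' --delta_pos '[[1, -0.5, 0], [1, -0.5, 0], [1, -0.5, 0], [1, -0.5, 0], [1, -0.5, 0], [1, -0.5, 0], [1, -0.5, 0], [1, -0.5, 0]]' --gripper '[-1, -1, -1, -1, -1, -1, -1, -1]'

```text
clock: 31.4
tcp_pos: [0.4784, -0.2009, 0.1968]
orientation: [-0.001, 0.707, 0.707, -0.0]
contact_force: [0.4, -0.1, 0.3]
finger_gap: 1.001
grip_force: 0.0
```

step_arm --delta_rot '[[0, 0, 0], [0, 0, 0], [0, 0, 0], [0, 0, 0]]' --delta_pos '[[0.9, -0.5, 0], [0.9, -0.5, 0], [0, 0, 0], [0, 0, 0]]' --gripper '[-0.6, -0.6, -0.6, -0.6]'

```text
clock: 31.73
tcp_pos: [0.4589, -0.1654, 0.1972]
orientation: [-0.001, 0.706, 0.708, -0.0]
contact_force: [0.7, -1.2, 0.6]
finger_gap: 0.795
grip_force: 0.0
```

```bash
python3 - <<'E'
from h import *
print(arm.sense()["tcp_pos"])
p,d,W=wlook(.461,-.167,.036,.048,"w9",r=.045)
wlook(.461,-.167,.004,.012,"w9b",r=.045)
E
```

```text
[ 0.45890282 -0.16537378  0.19723712]
w9 n 1044 bench -0.0007 rect [ 458.7 -166.8] [36.9 37.3] 33.4 circ [ 458.8 -166.9] 18.9 top 0.2833
w9b n 1005 bench -0.0007 rect [ 458.4 -167. ] [58.6 58.6] 89.9 circ [ 458.7 -166.7] 29.8 top 0.2835
```

step_arm --delta_rot '[[0, 0, 0], [0, 0, 0], [0, 0, 0], [0, 0, 0], [0, 0, 0], [0, 0, 0], [0, 0, 0], [0, 0, 0]]' --delta_pos '[[-0.07, 0, 0.6], [0, 0, 0.9], [0, 0, 0.9], [0, 0, 0.9], [0, 0, 0.9], [0, 0, 0.9], [0, 0, 0.9], [0, 0, 0.9]]' --gripper '[-0.6, -0.6, -0.6, -0.6, -0.6, -0.6, -0.6, -0.6]'

```text
clock: 32.5
tcp_pos: [0.46, -0.1684, 0.0584]
orientation: [0.0, 0.707, 0.707, 0.0]
contact_force: [0.7, -0.6, 0.8]
finger_gap: 0.8
grip_force: 0.0
```

step_arm --delta_rot '[[0, 0, 0], [0, 0, 0], [0, 0, 0], [0, 0, 0]]' --delta_pos '[[0, 0, 0.9], [0, 0, 0.5], [0, 0, 0.25], [0, 0, 0]]' --gripper '[-0.6, -0.6, -0.6, -0.6]'

```text
clock: 32.83
tcp_pos: [0.4594, -0.1677, 0.0258]
orientation: [-0.001, 0.707, 0.707, -0.0]
contact_force: [-0.5, -0.4, 1.1]
finger_gap: 0.802
grip_force: 0.0
```

step_arm --delta_rot '[[0, 0, 0], [0, 0, 0], [0, 0, 0], [0, 0, 0], [0, 0, 0], [0, 0, 0], [0, 0, 0], [0, 0, 0]]' --delta_pos '[[0, 0, 0], [0, 0, 0], [0, 0, 0], [0, 0, 0], [0, 0, 0], [0, 0, 0], [0, 0, 0], [0, 0, 0]]' --gripper '[1, 1, 1, 1, 1, 1, 1, 1]'

```text
clock: 33.5
tcp_pos: [0.46, -0.1678, 0.0277]
orientation: [0.001, 0.707, 0.707, 0.0]
contact_force: [-0.6, -0.5, 7.6]
finger_gap: 0.428
grip_force: 49.2
```

step_arm --delta_rot '[[0, 0, 0], [0, 0, 0], [0, 0, 0], [0, 0, 0], [0, 0, 0], [0, 0, 0], [0, 0, 0], [0, 0, 0]]' --delta_pos '[[0, 0, -0.4], [0, 0, -0.8], [0, 0, -0.9], [0, 0, -1], [0, 0, -1], [0, 0, -1], [0, 0, -0.9], [0, 0, -0.5]]' --gripper '[1, 1, 1, 1, 1, 1, 1, 1]'

```text
clock: 34.17
tcp_pos: [0.4601, -0.1677, 0.1596]
orientation: [0.001, 0.707, 0.707, 0.0]
contact_force: [0.6, -0.5, -1.8]
finger_gap: 0.428
grip_force: 50.2
```

step_arm --delta_rot '[[0, 0, 0], [0, 0, 0], [0, 0, 0], [0, 0, 0], [0, 0, 0], [0, 0, 0], [0, 0, 0], [0, 0, 0]]' --delta_pos '[[-0.95, 0.5, 0], [-0.95, 0.5, 0], [-0.95, 0.5, 0], [-0.95, 0.5, 0], [-0.95, 0.5, 0], [-0.95, 0.5, 0], [-0.95, 0.5, 0], [-0.95, 0.5, 0]]' --gripper '[1, 1, 1, 1, 1, 1, 1, 1]'

```text
clock: 34.83
tcp_pos: [0.5399, -0.3203, 0.1578]
orientation: [0.0, 0.707, 0.707, 0.0]
contact_force: [0.4, 0.7, -2.0]
finger_gap: 0.428
grip_force: 50.2
```

step_arm --delta_rot '[[0, 0, 0], [0, 0, 0], [0, 0, 0], [0, 0, 0], [0, 0, 0]]' --delta_pos '[[-0.95, 0.5, 0], [-0.95, 0.4, 0], [-0.4, 0.2, 0], [0, 0, 0], [0, 0, 0]]' --gripper '[1, 1, 1, 1, 1]'

```text
clock: 35.25
tcp_pos: [0.5613, -0.365, 0.157]
orientation: [-0.0, 0.707, 0.707, 0.0]
contact_force: [-0.6, 0.6, -1.6]
finger_gap: 0.43
grip_force: 50.3
```

```bash
python3 - <<'E'
from h import *
t=arm.sense()["tcp_pos"]; print(t)
for a,b in((.165,.175),(.130,.146),(.036,.05)):
    wlook(t[0],t[1],a,b,"w10",r=.06)
E
```

```text
[ 0.56134483 -0.36499898  0.15700103]
w10 n 5836 bench 0.0030 rect [ 564.4 -363.9] [57.9 38.9] 25.3 circ [ 562.5 -360. ] 32.1 top 0.2420
w10 n 2992 bench 0.0030 rect [ 562.  -349.2] [59.7 30.4] 0.6 circ [ 562.1 -363.4] 29.9 top 0.2420
w10 n 1250 bench 0.0030 rect [ 560.8 -349.1] [58.1 27.6] 1.0 circ [ 560.9 -360.4] 29.1 top 0.2419
```

View pics/w10.png

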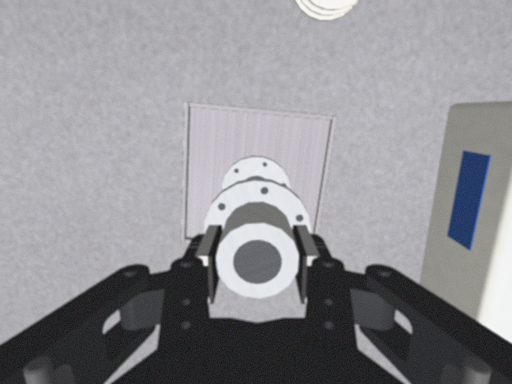

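The held brim sits centred over the lower one to within 1–2 mm (held (562, -364), lower (560.7, -365)). Small correction, then lowering.

step_arm --delta_rot '[[0, 0, 0], [0, 0, 0], [0, 0, 0], [0, 0, 0], [0, 0, 0], [0, 0, 0], [0, 0, 0]]' --delta_pos '[[-0.05, -0.06, 0.6], [0, 0, 0.9], [0, 0, 0.9], [0, 0, 0.8], [0, 0, 0.6], [0, 0, 0.3], [0, 0, 0]]' --gripper '[1, 1, 1, 1, 1, 1, 1]'

```text
clock: 35.98
tcp_pos: [0.5599, -0.3657, 0.0731]
orientation: [-0.001, 0.707, 0.707, -0.0]
contact_force: [0.7, -0.1, -1.6]
finger_gap: 0.43
grip_force: 50.4
```

step_arm --delta_rot '[[0, 0, 0], [0, 0, 0], [0, 0, 0]]' --delta_pos '[[0, 0, 0.05], [0, 0, 0], [0, 0, 0]]' --gripper '[1, 1, 1]'

```text
clock: 36.23
tcp_pos: [0.5609, -0.3667, 0.0745]
orientation: [0.001, 0.707, 0.707, 0.0]
contact_force: [0.1, -0.2, -2.0]
finger_gap: 0.428
grip_force: 50.4
```

step_arm --delta_rot '[[0, 0, 0], [0, 0, 0], [0, 0, 0], [0, 0, 0]]' --delta_pos '[[0, 0, 0.06], [0, 0, 0], [0, 0, 0.04], [0, 0, 0]]' --gripper '[1, 1, 1, 1]'

```text
clock: 36.57
tcp_pos: [0.5606, -0.3665, 0.0718]
orientation: [0.0, 0.707, 0.707, 0.0]
contact_force: [1.0, 0.2, -0.6]
finger_gap: 0.429
grip_force: 50.6
```

step_arm --delta_rot '[[0, 0, 0], [0, 0, 0], [0, 0, 0]]' --delta_pos '[[0, 0, 0.04], [0, 0, 0], [0, 0, 0]]' --gripper '[1, 1, 1]'

```text
clock: 36.82
tcp_pos: [0.5607, -0.3666, 0.0717]
orientation: [0.0, 0.707, 0.707, 0.0]
contact_force: [-2.7, 1.7, 10.1]
finger_gap: 0.427
grip_force: 51.6
```

Contact. Releasing slowly, then lifting straight up and checking.

step_arm --delta_rot '[[0, 0, 0], [0, 0, 0], [0, 0, 0], [0, 0, 0], [0, 0, 0], [0, 0, 0]]' --delta_pos '[[0, 0, 0], [0, 0, 0], [0, 0, 0], [0, 0, 0], [0, 0, 0], [0, 0, 0]]' --gripper '[0, -0.2, -0.4, -0.5, -0.5, -0.5]'

```text
clock: 37.32
tcp_pos: [0.5606, -0.3664, 0.0708]
orientation: [-0.0, 0.707, 0.707, 0.0]
contact_force: [0.5, 0.5, -1.2]
finger_gap: 0.751
grip_force: 0.0
```

step_arm --delta_rot '[[0, 0, 0], [0, 0, 0], [0, 0, 0], [0, 0, 0], [0, 0, 0], [0, 0, 0], [0, 0, 0], [0, 0, 0]]' --delta_pos '[[0, 0, -0.3], [0, 0, -0.8], [0, 0, -1], [0, 0, -1], [0, 0, -1], [0, 0, -1], [0, 0, -1], [0, 0, -1]]' --gripper '[-0.5, -0.5, -0.5, -0.5, -0.5, -0.5, -0.5, -0.5]'

```text
clock: 37.98
tcp_pos: [0.5605, -0.3664, 0.2144]
orientation: [0.0, 0.707, 0.707, 0.0]
contact_force: [1.1, -0.8, 0.0]
finger_gap: 0.747
grip_force: 0.0
```

step_arm --delta_rot '[[0, 0, 0], [0, 0, 0], [0, 0, 0], [0, 0, 0]]' --delta_pos '[[0, 0, -0.5], [0, 0, 0], [0, 0, 0], [0, 0, 0]]' --gripper '[-0.5, -0.5, -0.5, -0.5]'

```text
clock: 38.32
tcp_pos: [0.5601, -0.3661, 0.2216]
orientation: [-0.001, 0.707, 0.707, -0.0]
contact_force: [-0.8, 0.3, -0.2]
finger_gap: 0.75
grip_force: 0.0
```

```bash
python3 - <<'E'
from h import *
t=arm.sense()["tcp_pos"]; print(t)
wlook(.5607,-.365,.078,.092,"w11",r=.05)
wlook(.5607,-.365,.046,.058,"w11b",r=.05)
p,d=arm.read_camera("side"); q,_=arm.read_camera("top")
cv2.imwrite("pics/end.png",np.vstack([cv2.resize(p[80:330,100:512],(660,400)),cv2.resize(q[130:230,110:420],(660,200))[:, :]]))
E
```

```text
[ 0.56005294 -0.36608946  0.22159089]
w11 n 1203 bench 0.0030 rect [ 561.3 -365.5] [37.1 36.8] 57.1 circ [ 561.3 -365.8] 18.9 top 0.3076
w11b n 1121 bench 0.0029 rect [ 561.1 -365.6] [59.2 58.6] 31.2 circ [ 561.3 -365.7] 29.9 top 0.3074
```

View pics/end.png

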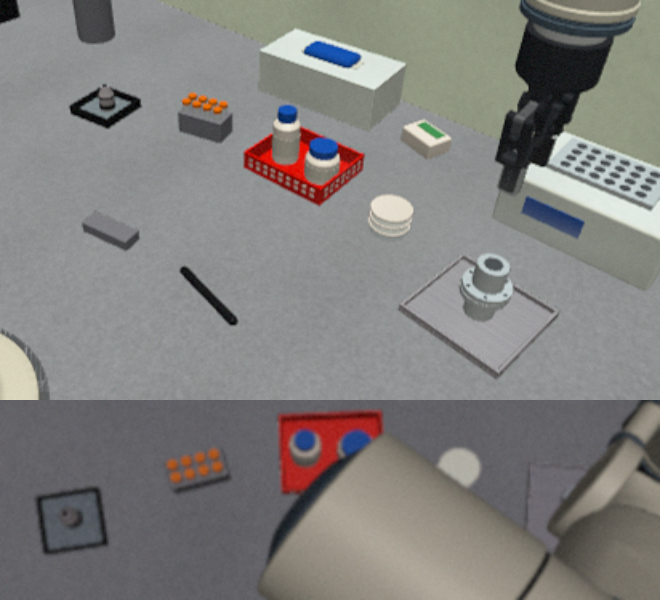

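The final picture shows the spacers stacked in the tray (486,285), both bottles standing in the basket (286,135 and 322,160), and the objective standing in its box (106,97). The rack and dishes have not moved, and the upper and lower spacer axes agree within about 1 mm. Handing in.

```bash
python3 -c "
from h import *
print(arm.finish_job())"
```

```text
the job is handed in; nothing more can be done
None
```

The job is handed in at about 38 s of the 125 s: both bottles stand in the basket, the objective stands in its box, and the spacers are stacked brim to brim near the tray centre with axes about 1 mm apart; the hand-in returned no verdict.

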